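# Hang the fryer basket up to drain

## Robot

A 7-joint arm with a two-finger parallel gripper is mounted at the origin on a cart in front of the work surface, level with it; the furniture and walls round the work are solid. World frame = base frame: x ahead of the robot, y to its left, z up, the work surface at z = 0. Lengths are in m, angles in rad, forces in N, time in s.
With the tool pointing down it reaches from about 0.4 to 0.85 m from the base axis. Payload 10.4 kg.
Tool frame: the origin (TCP) lies at the very end of the fingers, on their centre line; the grasp point (between the pads) lies 19 mm behind it; z points along the fingers, y is the line along which they close (so a half turn about z gives the same grasp; the last joint's range is limited). The gripper opens to 87 mm and grips with 3 to 60 N. Pads are 19 mm wide; open, the fingers measure 117 mm over their backs; the gripper's body (75 mm by 190 mm) begins 51 mm behind the grasp point.
Start: joints at [-1.142, 0.332, -0.065, 1.46, 0.022, 1.35, -0.088], TCP at [0.273, 0.562, 0.223] pointing down, gripper open.
Joint ranges: [-2.6, 2.6], [-0.5, 2.12], [-1.47, 1.34], [0.16, 2.42], [-1.27, 4.41], [0.06, 2.06], [-2.6, 2.6]. Speed limits (rad/s): [2.22, 2.22, 2.79, 2.79, 3.14, 3.14, 3.14].

## Interface

Orientations are given as a unit quaternion [x, y, z, w].
In Python, from bench import * gives the robot as it stands.
- The arm moves only by the tool step_arm, never from a script. Its arguments are lists of equal length, an entry for each row: "delta_pos": the shift along the world's x, y, z in units of 25 mm (1.0 is 25 mm), a list of three; "turn": the turn about the world's z in units of 0.12 rad (1.0 is 0.12 rad). In form: {"delta_pos": [[tx, ty, tz], ...], "turn": [turn, ...]}. A call has 1 to 12 rows; each row shifts and turns the commanded pose from where the row before left it; what a row does not reach is not made up. A row lasts 1/10 s, in which the tool goes at most 50 mm and 8.59 degrees, less where a joint would pass 70% of its speed; a pose out of reach is approached as far as the arm can. A call with a number of a shift or a turn outside -1 to 1 is refused whole. A call with a gripper value outside its range is refused whole. "grip" is the closure, from 0 (fully open) to 1 (shut), set as the call begins (left out, the last holds). The fingers move at their own pace and stop on an object; "newtons" is the grip in N (left out, the last holds). Time passes only in rows, so rows that do not move let the fingers close. It gives the time, the measured TCP pose, the force, the opening and the grip force at its end, in the units of the state.
- read_state(): the state, without advancing time (a new reading comes with each control period).
- camera(name): name is "scene" or "side" or "wrist"; returns a dict with "image" (420x560x3 uint8, red, green, blue), "z_map" (420x560 float32, m along the optical axis (not along the pixel's ray), 0 where there is no reading), "mtx" (3x3 intrinsics, pixels), "view" (4x4, takes a point from world to camera coordinates). Camera axes: x right, y up, looking along -z (the intrinsics and any distortion apply to the point x, -y, -z); pixel columns grow to the right and rows downward; lengths in m; the calibration is good to about 2 mm. A picture is of the moment at which its call begins.
- close_job(): hands the job in; it is judged then, once.
The state is a dict: "time": time; "joint_positions": joint angles; "joint_vel": joint speeds; "joint_torque": joint torques, N m; "ee_pos": TCP position; "eef_rot": TCP orientation; "ft_force": force on the tool from outside, world axes, zero at the start; "torque": the same for the moment, N m; "width": finger opening in m; "grip_force": force on a finger pad.
Only numpy, scipy, OpenCV 4.12 (cv2) and the standard library are available. Lean on these libraries where they do the work, as an engineer would, in place of code of your own. Each camera call takes 0.05 s, during which the arm holds its last target. There are 200 camera calls.

## Task

The small fryer is switched off, cold and emptied. Swing its lid up and back until it stays open by itself, raise the folded wire handle of the basket inside, lift the basket out by that handle and hang it by the handle on the two hooks of the draining stand, so that it hangs level over the drip tray. Leave the lid open and do not push or knock over the other things on the worktop.

Things in the scene. Friction and masses are not known exactly. Their poses are not given: they have to be found in the camera images.
- fryer: compact deep fryer, a steel box with black base, fixed to the worktop; 185 deep (x: 90 mm in front of the origin to 95 behind) x 220 wide (y) x 120 mm high without lid. Origin: centre of the tank, at worktop level; x points from the front (control panel, lid grip) to the back (hinge), y to its left, z up. Tank: 158 (x) x 192 (y) mm inside, floor 22 mm up, walls 11 to 16 mm
- lid (a joint): angle of the fryer lid in rad: 0 shut, grows as its front edge swings up and back; under its own weight (about 350 g) it falls shut below about 1.5 and falls open above about 1.6, where it rests against its stop at 1.85. No spring, hardly any friction
- lid_hinge (a point): centre of the lid's hinge axis, at the back edge, 98 mm behind the fryer's origin and 123 mm above the worktop; y along the axis. The frame turns with the lid. The lid is a plate 185 mm from front to back, 218 mm wide, about 17 mm thick, its front edge 188 mm from the axis
- lid_grip (a point): middle of the black round grip bar (10 mm thick, 100 mm long along y, clear between its two end brackets) in front of the lid: 38 mm before the lid's front edge, 226 mm from the hinge axis, 3 mm above the plane of the axis when shut. The frame turns with the lid
- basket_center (a point): centre of the wire basket, half-way up (39 mm over its underside, which stands on the tank floor at the start). Open-topped box 135 (x) x 176 (y) x 78 mm, walls 3 mm, about 400 g with handle. x, y, z as the fryer's at the start, within a few mm and 2 degrees
- bail_pivot (a point): middle of the handle's pivot axis, 84 mm above the basket's underside (6 mm above its rim), over the basket's centre; the axis is the basket's x, from front to back. This frame turns with the handle: its y lies along the axis, its x points from the axis to the cross bar
- bail_grip (a point): middle of the wire handle's cross bar, in a black sleeve 11 mm thick, 50 mm long; beyond it the bar is 7 mm wire. 72 mm from the pivot axis; the U is 149 mm wide. Folded, it lies level at the basket's right (-y) side, 7 mm from the basket wall and 18 mm from the tank wall: no finger fits behind it, but below and inwards, in the basket, is free. Frame as bail_pivot: y along the bar
- bail (a joint): angle of the basket handle in rad: 0 folded down to the right, 1.57 upright, 1.70 its stop; slightly stiff (about 0.02 N m), so it stays at the angle where it is left. When the basket is carried by the bar it swings upright by itself
- drain_stand: draining stand of steel, fixed to the worktop: a drip tray 225 x 190 x 12 mm, a 12 mm post at the back and at its top two parallel hooks. Origin: worktop level plumb under the hooks' troughs; x points from the open hook tips (front) back to the post, which stands 115 mm behind the origin; y to the left, z up
- hook_seat (a point): midway between the two hooks, where the middle of a bar hung in both troughs rests, 245 mm above the worktop; axes as drain_stand. The hooks (7 mm rods along x) lie 42 mm to each side (y); each has a V trough, 28 mm long and 11 mm deep, and a tip turned up 29 mm in front (-x), to 23 mm above the seat; behind, the rods run level, 5 mm above it, to a cross bar 115 mm back. Free between the rods
- pepper_mill_center (a point): bystander: dark wooden pepper mill, 58 mm diameter, 130 mm high; centre half-way up
- honey_jar_center (a point): bystander: honey jar with black lid, 57 mm diameter, 85 mm high; centre half-way up
- spice_jar_center (a point): bystander: spice jar with a dark red lid, 44 mm diameter, 96 mm high; centre half-way up
- salt_shaker_center (a point): bystander: glass salt shaker with grey top, 44 mm diameter, 90 mm high; centre half-way up
- jam_jar_center (a point): bystander: jam jar with black lid, 64 mm diameter, 88 mm high; centre half-way up
- cream_mug_center (a point): bystander: cream mug, 63 x 88 mm with handle, 50 mm high; centre half-way up

How it is judged:
By the outcome, as a careful person would: the job done as asked, in the order asked, and still so for the second after the job is handed in, with the robot touching nothing.
It also fails if it takes over 69 s, if anything falls off the work surface, if the arm or the gripper's body presses on something with over 40 N, if the wrist force passes 120 N, or if a joint passes its speed limit or range.

## Working session

There is one attempt and no reset: what is moved stays moved. The work goes in short steps, Python scripts to look and compute and a tool call to move; the robot and the scene stay as the last step left them, time stands still between calls to the robot, and variables do not carry over. Pictures are saved under pics/ and viewed, at most 10 in all, crops included, and the job is handed in when it is done.

Besides the shell and the picture viewer there is one more tool, called as name(argument=value, ...), one argument or row to a line, values as JSON. step_arm: Moves the arm, as the interface text tells. Shifts and turns lie within -1 to 1; 1 stands for 25 mm of shift or 0.12 rad of turn. Its arguments: {"type":"object","properties":{"delta_pos":{"type":"array"},"turn":{"type":"array"},"grip":{"type":"number"},"newtons":{"type":"number"}},"required":["delta_pos","turn"]}

```bash
mkdir -p pics; ls; cat > h.py <<'E'
from bench import *
import numpy as np, cv2
def cam(n):
    c=camera(n); c['mtx']=np.array(c['mtx']); c['view']=np.array(c['view']); np.savez(f'{n}.npz',**c); return c
def load(n): return dict(np.load(f'{n}.npz'))
def pts(c):
    z=c['z_map']; v,u=np.mgrid[:420,:560]; K=c['mtx']
    p=np.stack([(u-K[0,2])/K[0,0]*z,-(v-K[1,2])/K[1,1]*z,-z],-1)
    T=np.linalg.inv(c['view']); w=p@T[:3,:3].T+T[:3,3]; w[z==0]=np.nan; return w
def proj(c,P):
    q=np.atleast_2d(P)@c['view'][:3,:3].T+c['view'][:3,3]
    return np.stack([q[:,0]/-q[:,2]*c['mtx'][0,0]+c['mtx'][0,2],-q[:,1]/-q[:,2]*c['mtx'][1,1]+c['mtx'][1,2]],-1)
E
python3 - <<'E'
from h import *
for n in('scene','side'):
    c=cam(n); cv2.imwrite(f'pics/{n}0.png',c['image'][...,::-1]); T=np.linalg.inv(c['view']); print(n,T.round(3).tolist(),c['mtx'].tolist())
s=read_state(); print(s)
E
```

```text
pics
scene [[-0.793, 0.399, -0.46, -0.149], [-0.609, -0.537, 0.584, 0.956], [-0.014, 0.743, 0.669, 1.17], [0.0, 0.0, 0.0, 1.0]] [[533.7065216185812, 0.0, 281.2513944668681], [0.0, 533.7065216185812, 209.93898878776844], [0.0, 0.0, 1.0]]
side [[-0.322, 0.768, -0.554, -0.239], [-0.947, -0.268, 0.179, 0.319], [-0.011, 0.582, 0.813, 1.305], [0.0, 0.0, 0.0, 1.0]] [[541.3601547153945, 0.0, 277.92474365101043], [0.0, 541.3601547153945, 211.92557071153757], [0.0, 0.0, 1.0]]
{'time': 0.1, 'joint_positions': array([-1.14155739,  0.33278792, -0.06471123,  1.4608321 ,  0.02161123,
        1.34990656, -0.08850941]), 'joint_vel': array([ 1.27118399e-04, -1.58268866e-03, -4.35272339e-05, -2.46413702e-03,
        8.27070615e-04,  5.00181358e-05, -9.46076174e-04]), 'joint_torque': array([ 1.91584855e-03, -6.24547076e+01,  2.48948793e-02, -3.90717316e+01,
       -6.14750572e-02,  3.66778078e-02,  4.91704998e-05]), 'ee_pos': array([0.27274074, 0.56197489, 0.22185854]), 'eef_rot': array([ 2.23991621e-01,  9.74590873e-01, -6.09555488e-04, -1.07729910e-04]), 'ft_force': array([-0.37359529, -0.1566055 , -0.52409405]), 'torque': array([ 0.01680485, -0.05291064, -0.00073701]), 'grip_force': 0.0, 'width': 0.08685106601031839}
```

View pics/scene0.png

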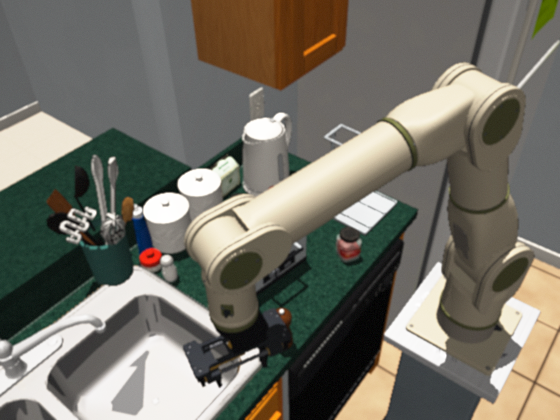

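View pics/side0.png

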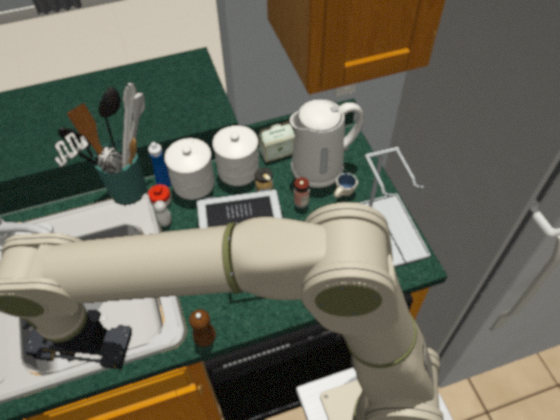

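The arm hides much of the fryer: the side view shows the lid at about (240,210), the stand at (395,210), the spice jar at (302,192), the mug at (346,185) and the mill at (201,325). I'll print the measurable points through depth.

```bash
python3 - <<'E'
from h import *
for n in('side','scene'):
    c=load(n); w=pts(c)
    L=[(200,200),(220,200),(275,200),(280,230),(210,222),(240,210),(302,180),(302,200),(346,183),(264,178),(201,315),(368,153),(398,147),(418,186),(380,190),(420,262),(240,295)] if n=='side' else [(348,233),(348,250),(285,312),(300,250),(290,285),(300,297),(330,135),(350,128),(365,200),(340,220),(410,215)]
    for u,v in L: print(n,(u,v),w[v,u].round(3),c['image'][v,u])
    cv2.imwrite(f'pics/c_{n}.png',cv2.resize((c['image'][120:360,180:460] if n=='side' else c['image'][100:340,180:460])[...,::-1],None,fx=2.5,fy=2.5,interpolation=cv2.INTER_CUBIC))
c=load('side');w=pts(c)
m=(abs(w[...,2]-.13)<.012)
im=np.zeros((420,560),np.uint8);im[m]=255
nc,l,st,ce=cv2.connectedComponentsWithStats(im)
for i in range(1,nc):
    if st[i,4]>100:
        p=w[l==i]; print(st[i],p.min(0).round(3),p.max(0).round(3))
E
```

```text
side (200, 200) [0.671 0.246 0.127] [164 167 164]
side (220, 200) [0.652 0.195 0.129] [205 207 204]
side (275, 200) [0.604 0.053 0.127] [213 216 211]
side (280, 230) [0.137 0.195 0.711] [210 202 181]
side (210, 222) [0.585 0.24  0.136] [51 50 52]
side (240, 210) [0.598 0.154 0.133] [89 92 92]
side (302, 180) [ 0.668 -0.049  0.097] [146 108  88]
side (302, 200) [ 0.643 -0.042  0.036] [110 103  90]
side (346, 183) [ 0.674 -0.196  0.015] [45 64 80]
side (264, 178) [0.724 0.047 0.079] [119 111  90]
side (201, 315) [0.345 0.326 0.116] [136 111  96]
side (368, 153) [ 0.578 -0.194  0.253] [145 154 149]
side (398, 147) [ 0.825 -0.462 -0.077] [144 145 138]
side (418, 186) [ 0.438 -0.264  0.254] [138 139 137]
side (380, 190) [ 0.625 -0.289  0.001] [69 91 81]
side (420, 262) [ 0.359 -0.286 -0.   ] [47 78 63]
side (240, 295) [0.424 0.215 0.002] [43 84 65]
scene (348, 233) [ 0.378 -0.023  0.089] [54 52 49]
scene (348, 250) [0.359 0.003 0.052] [114  67  63]
scene (285, 312) [0.341 0.326 0.116] [106  54  24]
scene (300, 250) [0.428 0.145 0.128] [29 27 29]
scene (290, 285) [0.44  0.174 0.002] [37 67 54]
scene (300, 297) [ 0.393  0.19  -0.001] [31 65 49]
scene (330, 135) [ 0.573 -0.208  0.248] [128 128 127]
scene (350, 128) [ 0.543 -0.274  0.25 ] [184 185 184]
scene (365, 200) [ 0.458 -0.265  0.005] [242 243 243]
scene (340, 220) [ 0.473 -0.136  0.003] [196 197 196]
scene (410, 215) [ 0.307 -0.294 -0.001] [36 70 55]
[    0    46   405   142 12284] [ 0.775 -0.499  0.118] [1.3   0.766 0.142]
[ 401   87  147  183 1158] [ 0.196 -0.525  0.118] [ 0.883 -0.455  0.142]
[107  99  18  42 235] [0.958 0.382 0.134] [1.132 0.439 0.142]
[294 140  50  22 302] [ 0.697 -0.203  0.118] [ 0.787 -0.065  0.142]
[ 98 155  41  28 235] [0.812 0.379 0.118] [0.886 0.496 0.142]
[ 197  189   84   39 2202] [0.544 0.042 0.119] [0.676 0.27  0.142]
```

View pics/c_side.png

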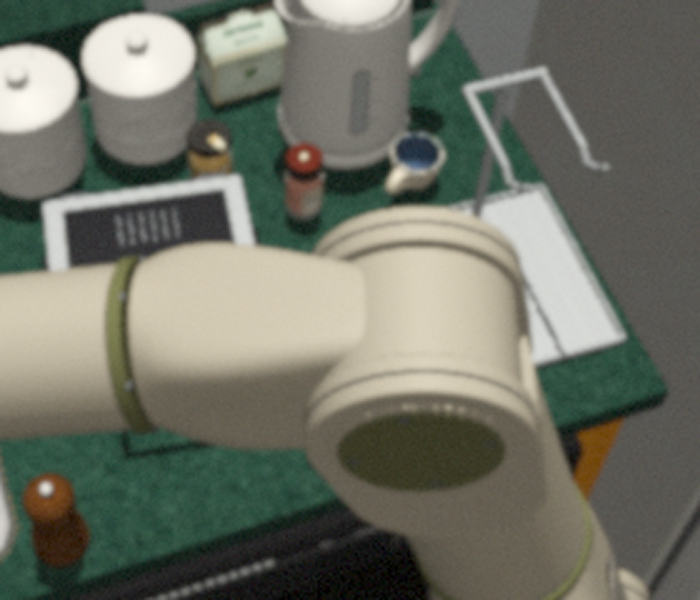

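The crop shows the lid's back half, the mug, the spice jar and honey jar behind the fryer, the mill in front and the right hook and tip. The arm covers the grip, so I'll move up over the front of the fryer to look with the wrist camera.

step_arm(
  delta_pos=[
    [0,0,1],
    [0,0,1],
    [0,-0.4,1],
    [0.3,-1,1],
    [0.4,-1,1],
    [0.5,-1,1],
    [0.5,-1,1],
    [0.5,-1,0.6],
    [0.5,-1,0],
    [0.5,-1,0],
    [0.5,-1,0],
    [0,-0.5,0],
  ],
  turn=[0,0,0,0,0,0,0,0,0,0,0,0],
)

```text
time: 1.3
ee_pos: [0.367, 0.3373, 0.4124]
eef_rot: [0.226, 0.974, -0.0, 0.0]
ft_force: [-0.0, -0.7, 0.3]
width: 0.0867
grip_force: 0.0
```

```bash
python3 - <<'E'
from h import *
ims=[]
for n in('wrist','side','scene'):
    c=cam(n); ims.append(c['image'][...,::-1]); print(n,np.linalg.inv(c['view']).round(3).tolist())
s=read_state(); print(s['time'],s['ee_pos'],s['eef_rot'],s['joint_positions'].round(2))
big=np.vstack([np.hstack([ims[0],ims[1]])]); big=cv2.resize(big,(800,300))
lo=cv2.resize(ims[0],(400,300)); lo2=cv2.resize(ims[2],(400,300))
cv2.imwrite('pics/v3.png',np.vstack([big,np.hstack([ims[0][:300,:400]*0+lo2,cv2.resize(ims[2][100:340,150:470],(400,300))])]))
E
```

```text
wrist [[0.441, -0.857, -0.267, 0.294], [0.898, 0.421, 0.131, 0.373], [-0.0, -0.297, 0.955, 0.574], [0.0, 0.0, 0.0, 1.0]]
side [[-0.322, 0.768, -0.554, -0.239], [-0.947, -0.268, 0.179, 0.319], [-0.011, 0.582, 0.813, 1.305], [0.0, 0.0, 0.0, 1.0]]
scene [[-0.793, 0.399, -0.46, -0.149], [-0.609, -0.537, 0.584, 0.956], [-0.014, 0.743, 0.669, 1.17], [0.0, 0.0, 0.0, 1.0]]
1.45 [0.36487984 0.34003202 0.41270548] [ 2.24031865e-01  9.74581770e-01  2.94065256e-04 -1.03921377e-04] [-0.92  0.02  0.08  1.43 -0.    1.69  0.28]
```

View pics/v3.png

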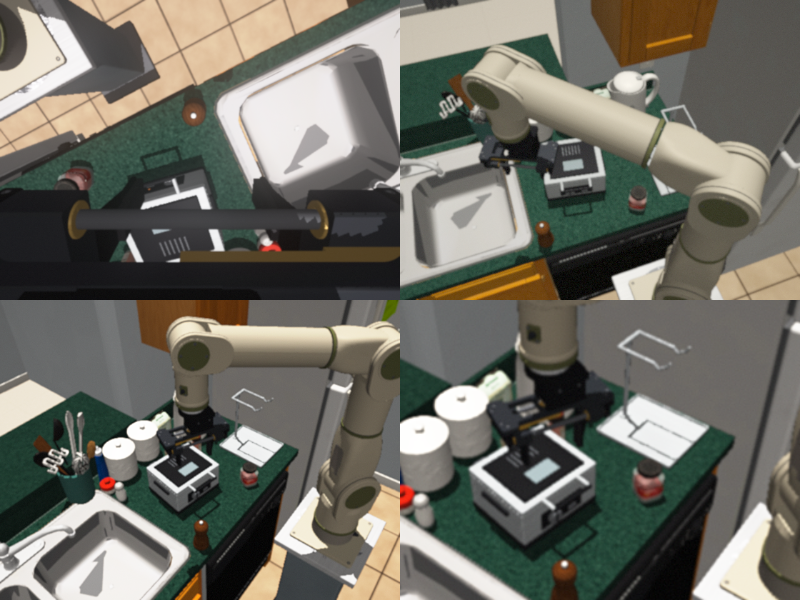

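The scene view now shows the whole fryer, stand, jam jar and mill. Next I'll fit the lid rectangle from the top-plane depth points, and do the same for the hooks and bystanders.

```bash
python3 - <<'E'
from h import *
P=[]
for n in('scene','side'):
    c=load(n); w=pts(c)
    x,y,z=w[...,0],w[...,1],w[...,2]
    roi=(x>.2)&(x<.8)&(y>-.4)&(y<.4)
    m=roi&(z>.12)&(z<.142)&(y>.0)&(y<.3)&(x>.38)
    print(n,m.sum(),np.nanmedian(z[m]))
    mm=m&(c['image'].min(-1)>110)&(z>.122)&(z<.136) # white rim of lid
    p=w[mm]; r=cv2.minAreaRect(p[:,:2].astype(np.float32)*1000); print('lid rim',r, cv2.boxPoints(r).round(0).tolist())
    P.append(p)
    f=m&(x<.48); 
    mk=roi&(z>.225)&(z<.275)&(y<-.1)&(x>.3); p=w[mk]; print('hook',len(p),p.min(0).round(3),p.max(0).round(3))
    np.save(f'hook_{n}.npy',p)
    mt=roi&(z>.003)&(z<.016)&(y<-.05)&(c['image'].min(-1)>130); r=cv2.minAreaRect(w[mt][:,:2].astype(np.float32)*1000); print('tray',r,cv2.boxPoints(r).round().tolist())
    # bystanders/anything: height map clusters
    k=roi&(z>.03)&(z<.14)&(x<.75); im=(k*255).astype(np.uint8); nc,l,st,ce=cv2.connectedComponentsWithStats(im)
    for i in range(1,nc):
        if st[i,4]>40: q=w[l==i]; print('obj',ce[i].round(),st[i,4],q.min(0).round(3),q.max(0).round(3))
r=cv2.minAreaRect(np.vstack(P)[:,:2].astype(np.float32)*1000); print('both',r)
c=load('scene'); cv2.imwrite('pics/s4.png',cv2.resize(c['image'][200:380,190:430][...,::-1],(800,600),interpolation=cv2.INTER_CUBIC))
E
```

```text
scene 3926 0.13573122919237768
lid rim ((616.4163818359375, 165.42138671875), (373.5166015625, 251.2745361328125), 1.6109509468078613) [[426.0, 286.0], [433.0, 35.0], [807.0, 45.0], [800.0, 296.0]]
hook 313 [ 0.426 -0.276  0.225] [ 0.581 -0.174  0.269]
tray ((585.1519775390625, -208.63540649414062), (457.75177001953125, 232.50135803222656), 8.64397144317627) [[341.0, -128.0], [376.0, -358.0], [829.0, -289.0], [794.0, -59.0]]
obj [331. 174.] 96 [ 0.567 -0.237  0.031] [ 0.581 -0.214  0.137]
obj [275. 195.] 68 [ 0.64  -0.06   0.059] [ 0.682 -0.022  0.1  ]
obj [257. 248.] 5219 [ 0.424 -0.055  0.03 ] [0.679 0.29  0.14 ]
obj [349. 241.] 595 [ 0.338 -0.056  0.03 ] [0.412 0.013 0.095]
obj [168. 266.] 271 [0.707 0.34  0.03 ] [0.743 0.38  0.094]
obj [281. 325.] 630 [0.32  0.312 0.03 ] [0.369 0.363 0.135]
side 4018 0.13370874292880564
lid rim ((612.53564453125, 165.28475952148438), (229.4276580810547, 365.3279113769531), 87.49977111816406) [[425.0, 59.0], [790.0, 43.0], [800.0, 272.0], [435.0, 288.0]]
hook 1128 [ 0.427 -0.274  0.225] [ 0.8  -0.1   0.27]
tray ((560.9991455078125, -196.6146697998047), (95.64533233642578, 398.718505859375), 70.64137268066406) [[357.0, -176.0], [733.0, -308.0], [765.0, -218.0], [389.0, -85.0]]
obj [339. 151.] 88 [ 0.701 -0.21   0.076] [ 0.747 -0.152  0.14 ]
obj [246. 237.] 5187 [0.424 0.043 0.03 ] [0.664 0.286 0.14 ]
obj [333. 275.] 670 [ 0.337 -0.064  0.031] [0.404 0.01  0.094]
obj [200. 324.] 579 [0.318 0.308 0.03 ] [0.37  0.36  0.131]
both ((615.3378295898438, 165.39105224609375), (375.6745910644531, 251.2745361328125), 1.6109509468078613)
```

View pics/s4.png

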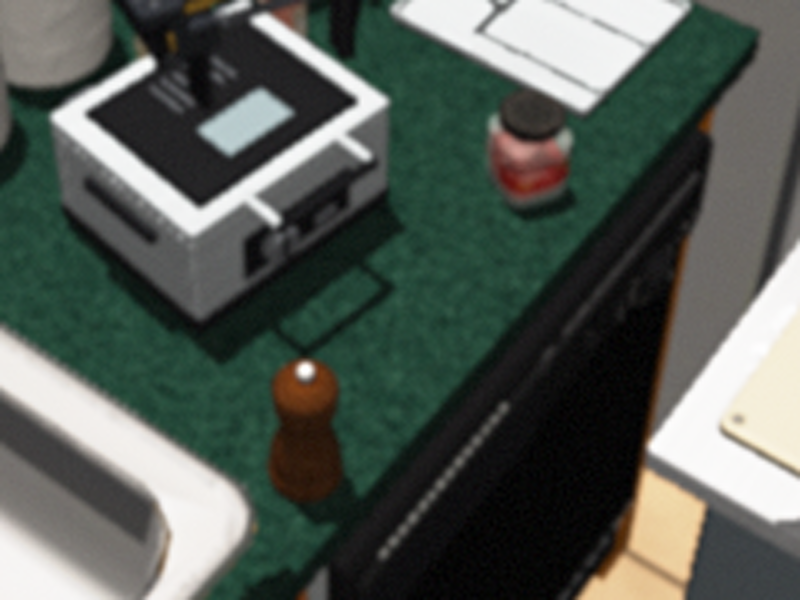

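The scene crop shows the lid's corners at left (52,117), front (200,235) and right (390,102), and the grip bar running from (275,220) to (375,160). I'll cast those pixels onto their height planes.

```bash
cat >> h.py <<'E'
def ray(c,uv,z):
    T=np.linalg.inv(c['view']); K=c['mtx']; d=T[:3,:3]@np.array([(uv[0]-K[0,2])/K[0,0],-(uv[1]-K[1,2])/K[1,1],-1]); o=T[:3,3]
    return o+d*(z-o[2])/d[2]
E
python3 - <<'E'
from h import *
c=load('scene'); f=lambda a:(190+a[0]*.3,200+a[1]*.3)
for n,a,z in [('L',(52,117),.134),('F',(200,235),.134),('R',(390,102),.134),('g1',(275,220),.126),('g2',(375,160),.126),('br1',(265,208),.126),('br2',(355,150),.126)]: print(n,ray(c,f(a),z).round(4))
w=pts(c); z=w[...,2]
# white rim mask in-lid, tight
for n in('scene','side'):
    c=load(n); w=pts(c); im=((w[...,2]>.118)&(w[...,2]<.142)&(w[...,0]<.70)&(w[...,0]>.4)&(w[...,1]>.02)&(w[...,1]<.3)).astype(np.uint8)
    im=cv2.morphologyEx(im,cv2.MORPH_OPEN,np.ones((5,5)))
    nc,l,st,ce=cv2.connectedComponentsWithStats(im); i=1+st[1:,4].argmax(); q=w[l==i]; r=cv2.minAreaRect(q[:,:2].astype(np.float32)*1000); print(n,st[i],r)
    # dark bar pts
    m=(w[...,2]>.115)&(w[...,2]<.14)&(w[...,0]<.47)&(w[...,0]>.38)&(w[...,1]>.05)&(w[...,1]<.3)&(c['image'].max(-1)<80)
    q=w[m]; print('dark front',len(q)); 
    v=np.argwhere(m)
    for (a,b),p in list(zip(v,q))[::max(1,len(q)//12)]: print((b,a),p.round(3))
h=np.vstack([np.load('hook_scene.npy'),np.load('hook_side.npy')]); h=h[(h[:,0]<.65)]
for lo in np.arange(.42,.62,.02):
    q=h[(h[:,0]>=lo)&(h[:,0]<lo+.02)]
    print(lo.round(2),len(q),q.mean(0).round(3) if len(q) else '', [ (g.mean(0).round(3).tolist()) for g in (q[q[:,1]<-.235],q[q[:,1]>=-.235]) if len(g)])
E
```

```text
L [0.6669 0.2598 0.134 ]
F [0.485  0.2858 0.134 ]
R [0.4527 0.078  0.134 ]
g1 [0.4527 0.2333 0.126 ]
g2 [0.428  0.1334 0.126 ]
br1 [0.4669 0.228  0.126 ]
br2 [0.4477 0.134  0.126 ]
scene [ 207  205   98   66 2873] ((564.1196899414062, 164.71359252929688), (222.20751953125, 205.3009033203125), 80.62654876708984)
dark front 128
(np.int64(302), np.int64(247)) [0.429 0.134 0.129]
(np.int64(302), np.int64(249)) [0.424 0.141 0.131]
(np.int64(297), np.int64(251)) [0.431 0.154 0.13 ]
(np.int64(291), np.int64(253)) [0.438 0.172 0.133]
(np.int64(293), np.int64(254)) [0.432 0.172 0.133]
(np.int64(287), np.int64(256)) [0.442 0.184 0.129]
(np.int64(289), np.int64(257)) [0.434 0.186 0.132]
(np.int64(283), np.int64(259)) [0.444 0.2   0.13 ]
(np.int64(285), np.int64(260)) [0.436 0.201 0.131]
(np.int64(279), np.int64(262)) [0.443 0.217 0.134]
(np.int64(281), np.int64(263)) [0.44  0.213 0.128]
(np.int64(276), np.int64(265)) [0.443 0.231 0.135]
(np.int64(274), np.int64(267)) [0.443 0.24  0.134]
side [ 202  194   85   65 3644] ((563.2932739257812, 163.82923889160156), (216.9710693359375, 195.30177307128
[... 719 characters left out ...]
-0.232  0.26 ] [[0.433, -0.265, 0.259], [0.435, -0.179, 0.262]]
0.44 30 [ 0.451 -0.216  0.246] [[0.451, -0.263, 0.245], [0.45, -0.181, 0.247]]
0.46 53 [ 0.469 -0.238  0.246] [[0.469, -0.266, 0.246], [0.47, -0.182, 0.245]]
0.48 53 [ 0.489 -0.241  0.25 ] [[0.49, -0.267, 0.25], [0.489, -0.182, 0.25]]
0.5 45 [ 0.51  -0.243  0.251] [[0.51, -0.267, 0.25], [0.509, -0.183, 0.251]]
0.52 62 [ 0.531 -0.228  0.251] [[0.531, -0.268, 0.251], [0.531, -0.185, 0.25]]
0.54 63 [ 0.55  -0.229  0.251] [[0.551, -0.269, 0.251], [0.549, -0.185, 0.251]]
0.56 267 [ 0.571 -0.225  0.25 ] [[0.571, -0.254, 0.252], [0.572, -0.21, 0.248]]
0.58 3 [ 0.58  -0.253  0.244] [[0.58, -0.267, 0.25], [0.58, -0.226, 0.231]]
0.6 0  []
```

```bash
python3 - <<'E'
from h import *
for n in('scene','side'):
    c=load(n) if n=='scene' else load(n); w=pts(c)
    m=(w[...,0]>.62)&(w[...,0]<.95)&(w[...,1]>-.1)&(w[...,1]<.4)&(w[...,2]>.15)
    for z0 in (.15,.25,.35,.45,.6):
        k=m&(w[...,2]>z0)&(w[...,2]<z0+.1); 
        if k.sum(): q=w[k]; print(n,z0,k.sum(),q.min(0).round(2),np.median(q,0).round(2),q.max(0).round(2))
print(read_state()['joint_positions'].round(2))
E
```

```text
scene 0.15 1924 [ 0.78 -0.1   0.15] [0.93 0.05 0.2 ] [0.95 0.4  0.25]
scene 0.25 1693 [ 0.8  -0.1   0.25] [0.93 0.03 0.3 ] [0.95 0.4  0.35]
scene 0.35 1374 [ 0.92 -0.1   0.35] [ 0.93 -0.    0.4 ] [0.95 0.07 0.45]
scene 0.45 2226 [ 0.78 -0.05  0.45] [ 0.93 -0.04  0.5 ] [0.95 0.07 0.55]
scene 0.6 2791 [ 0.62 -0.07  0.6 ] [ 0.78 -0.04  0.64] [0.95 0.07 0.7 ]
side 0.15 1996 [ 0.71 -0.1   0.15] [ 0.93 -0.05  0.2 ] [0.95 0.07 0.25]
side 0.25 1627 [ 0.92 -0.1   0.25] [ 0.93 -0.01  0.3 ] [0.95 0.07 0.35]
side 0.35 1546 [ 0.93 -0.08  0.35] [0.93 0.01 0.4 ] [0.95 0.07 0.45]
side 0.45 2814 [ 0.62 -0.1   0.45] [ 0.84 -0.04  0.5 ] [0.95 0.07 0.55]
side 0.6 1056 [ 0.62 -0.06  0.6 ] [ 0.63 -0.04  0.64] [ 0.78 -0.04  0.7 ]
[-0.92  0.02  0.08  1.43 -0.    1.69  0.28]
```

step_arm(
  delta_pos=[
    [0,-0.6,-0.6],
    [0.2,-0.6,-0.6],
    [0.3,-0.6,-0.6],
    [0.3,-0.6,-0.6],
    [0.3,-0.6,-0.6],
    [0.3,-0.6,-0.6],
    [0.3,-0.6,-0.6],
    [0.3,-0.6,-0.6],
    [0.3,-0.6,-0.4],
    [0.3,-0.6,0],
    [0.2,-0.1,0],
    [0,0,0],
  ],
  turn=[-1,-1,-1,-1,-1,-1,-1,-1,-1,-1,-0.7,0],
)

```text
time: 2.65
ee_pos: [0.4353, 0.1883, 0.2822]
eef_rot: [0.763, 0.646, -0.0, -0.0]
ft_force: [-0.1, 0.7, -0.8]
width: 0.0868
grip_force: 0.0
```

```bash
python3 - <<'E'
from h import *
c=load('scene'); w=pts(c); I=c['image'].astype(int)
m=(I[...,0]>110)&(I[...,0]-I[...,2]>70)&(w[...,2]>.4)
q=w[m]; print('cupboard',m.sum(),np.percentile(q,[1,50,99],axis=0).round(3), q[q[:,2]<np.percentile(q[:,2],5)].mean(0))
c=cam('wrist'); print(read_state()['joint_positions'].round(2)); cv2.imwrite('pics/w5.png',c['image'][...,::-1])
w=pts(c); m=(w[...,2]>.11)&(w[...,2]<.135)&(w[...,0]<.46)&(w[...,0]>.40)&(w[...,1]>.1)&(w[...,1]<.28); print(m.sum(), w[m].mean(0))
print(proj(c,[[.435,.187,.126],[.4525,.233,.126],[.428,.1334,.126]]))
E
```

```text
cupboard 970 [[ 0.613 -0.264  0.536]
 [ 0.714 -0.04   0.65 ]
 [ 0.824 -0.034  0.692]] [ 0.70753031 -0.12576943  0.57648437]
[-0.73 -0.04  0.22  1.76  0.01  1.42 -0.67]
1180 [0.44148389 0.18432651 0.1297574 ]
[[276.77535049 197.39876032]
 [286.38612635 150.82030969]
 [278.5621315  244.9329906 ]]
```

View pics/w5.png

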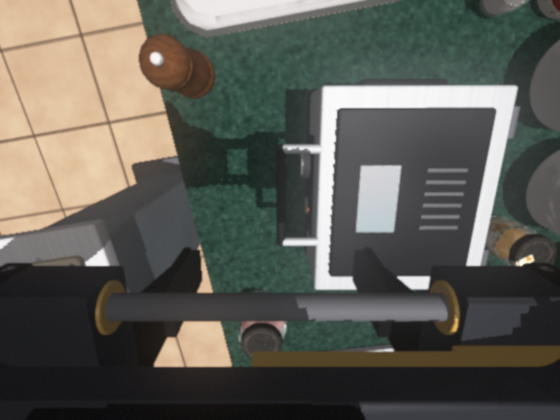

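The wrist view shows the bar vertical in the image at column 281, rows 148 to 242. That is about 3 mm behind my estimate, with the yaw matching. I'll narrow the fingers to about 28 mm and go down around it.

step_arm(
  delta_pos=[
    [0.1,0,0],
    [0,0,0],
    [0,0,-0.7],
    [0,0,-0.8],
    [0,0,-0.8],
    [0,0,-0.8],
    [0,0,-0.8],
    [0,0,-0.8],
    [0,0,-0.8],
    [0,0,-0.7],
    [0,0,-0.5],
    [0,0,0],
  ],
  turn=[0,0,0,0,0,0,0,0,0,0,0,0],
  grip=0.68,
  newtons=8,
)

```text
time: 3.9
ee_pos: [0.4369, 0.1872, 0.1137]
eef_rot: [0.763, 0.647, -0.001, -0.0]
ft_force: [0.1, -0.1, 0.1]
width: 0.0277
grip_force: 0.0
```

step_arm(
  delta_pos=[
    [0,0,0],
    [0,0,0],
    [0,0,0],
    [0,0,0],
  ],
  turn=[0,0,0,0],
  grip=1.0,
  newtons=8,
)

```text
time: 4.3
ee_pos: [0.439, 0.1875, 0.1159]
eef_rot: [0.763, 0.646, 0.001, 0.001]
ft_force: [4.4, 0.3, 0.4]
width: 0.0098
grip_force: 8.0
```

```bash
python3 - <<'E'
import numpy as np
a=np.radians(-9.4); ux=np.array([np.cos(a),np.sin(a)]); 
th=np.r_[np.arange(0,1.85,.1),1.83]
off=np.arctan2(3,226)
d=-226*np.cos(th+off); z=226*np.sin(th+off)
P=np.c_[np.outer(d-d[0],ux),z-z[0]]/25
print(np.c_[th[1:],np.diff(P,axis=0)].round(2))
E
```

```text
[[ 0.1   0.06 -0.01  0.9 ]
 [ 0.2   0.14 -0.02  0.89]
 [ 0.3   0.23 -0.04  0.87]
 [ 0.4   0.32 -0.05  0.84]
 [ 0.5   0.4  -0.07  0.81]
 [ 0.6   0.48 -0.08  0.76]
 [ 0.7   0.55 -0.09  0.71]
 [ 0.8   0.62 -0.1   0.65]
 [ 0.9   0.68 -0.11  0.59]
 [ 1.    0.73 -0.12  0.52]
 [ 1.1   0.78 -0.13  0.44]
 [ 1.2   0.82 -0.14  0.36]
 [ 1.3   0.85 -0.14  0.27]
 [ 1.4   0.87 -0.14  0.19]
 [ 1.5   0.89 -0.15  0.1 ]
 [ 1.6   0.89 -0.15  0.01]
 [ 1.7   0.89 -0.15 -0.08]
 [ 1.8   0.88 -0.14 -0.17]
 [ 1.83  0.26 -0.04 -0.07]]
```

step_arm(
  delta_pos=[
    [0.1,-0.01,0.5],
    [0.08,-0.01,0.8],
    [0.15,-0.02,0.9],
    [0.24,-0.04,0.87],
    [0.32,-0.05,0.84],
    [0.4,-0.07,0.81],
    [0,0,0],
  ],
  turn=[0,0,0,0,0,0,0],
)

```text
time: 5.0
ee_pos: [0.4747, 0.1813, 0.2362]
eef_rot: [0.764, 0.645, 0.004, 0.002]
ft_force: [15.8, 1.4, -12.2]
width: 0.0112
grip_force: 8.0
```

step_arm(
  delta_pos=[
    [0.22,-0.04,0.1],
    [0.3,-0.05,0.4],
    [0.5,-0.08,0.74],
    [0.57,-0.09,0.69],
    [0.63,-0.1,0.63],
    [0.69,-0.11,0.57],
  ],
  turn=[0,0,0,0,0,0],
)

```text
time: 5.6
ee_pos: [0.5437, 0.1693, 0.3111]
eef_rot: [0.763, 0.646, -0.001, 0.001]
ft_force: [6.8, -1.0, -12.6]
width: 0.0095
grip_force: 8.0
```

step_arm(
  delta_pos=[
    [0.77,-0.12,0.3],
    [0.8,-0.13,0.33],
    [0.84,-0.14,0.27],
    [0.86,-0.14,0.21],
    [0.88,-0.14,0.12],
  ],
  turn=[0,0,0,0,0],
)

```text
time: 6.1
ee_pos: [0.647, 0.1531, 0.3433]
eef_rot: [0.763, 0.646, -0.0, 0.0]
ft_force: [-1.0, -0.8, -0.0]
width: 0.0098
grip_force: 8.0
```

step_arm(
  delta_pos=[
    [0.88,-0.15,0.02],
    [0.88,-0.15,-0.08],
    [0.85,-0.14,-0.17],
    [0.15,-0.02,-0.05],
    [0,0,0],
  ],
  turn=[0,0,0,0,0],
)

```text
time: 6.6
ee_pos: [0.716, 0.1414, 0.3351]
eef_rot: [0.763, 0.646, -0.0, 0.0]
ft_force: [0.1, -1.6, 1.1]
width: 0.0095
grip_force: 8.0
```

step_arm(
  delta_pos=[
    [0,0,0],
    [0,0,0],
    [0,0,0.4],
    [-0.1,0,0.8],
    [-0.2,0,0.8],
    [-0.5,0,0.6],
    [-0.8,0,0.4],
    [-1,0,0],
    [-1,0,0],
    [-1,0,0],
    [0,0,0],
  ],
  turn=[0,0,0,0,0,0,0,0,0,0,0],
  grip=0.4,
)

```text
time: 7.7
ee_pos: [0.5978, 0.1428, 0.4123]
eef_rot: [0.762, 0.647, 0.001, -0.0]
ft_force: [-0.1, -0.0, 0.4]
width: 0.0524
grip_force: 0.0
```

```bash
python3 - <<'E'
from h import *
ims=[]
for n in('scene','side','wrist'):
    c=cam(n); ims.append(c['image'][...,::-1])
cv2.imwrite('pics/m6.png',np.vstack([np.hstack([cv2.resize(ims[0][80:360,130:490],(400,300)),cv2.resize(ims[1],(400,300))]),np.hstack([cv2.resize(ims[2],(400,300)),cv2.resize(ims[1][120:330,130:410],(400,300))])]))
s=read_state(); print(s['ee_pos'],s['joint_positions'].round(2))
E
```

```text
[0.60047416 0.14250176 0.41060914] [-0.57  0.3   0.36  1.14 -0.11  1.72 -0.4 ]
```

View pics/m6.png

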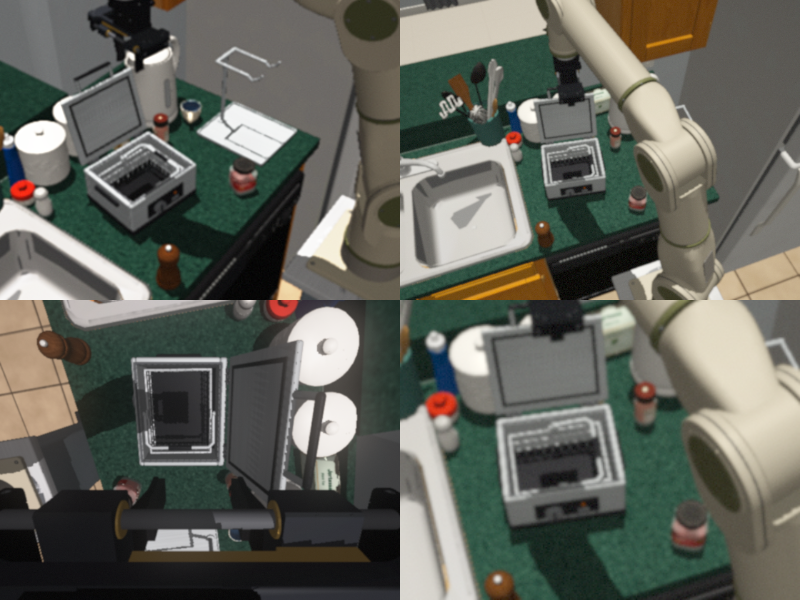

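The lid rests open (side view: lid upright behind the tank), and nothing is disturbed. Now I'll fix the tank rim and handle from the wrist view's depth and colour.

```bash
python3 - <<'E'
from h import *
a=np.radians(-9.4); R=np.array([[np.cos(a),-np.sin(a)],[np.sin(a),np.cos(a)]])
for n in ('wrist','scene','side'):
    c=load(n); w=pts(c); 
    m=(w[...,2]>.114)&(w[...,2]<.126)&(w[...,0]>.42)&(w[...,0]<.68)&(w[...,1]>.03)&(w[...,1]<.31)
    im=cv2.morphologyEx(m.astype(np.uint8),cv2.MORPH_OPEN,np.ones((3,3)))>0
    q=w[im]; f=(q[:,:2]-[.561,.167])@R
    print(n,im.sum(),'rim fx',np.percentile(f[:,0],[.5,2,98,99.5]).round(4),'fy',np.percentile(f[:,1],[.5,2,98,99.5]).round(4), cv2.minAreaRect(q[:,:2].astype(np.float32)*1000))
    g=(w[...,:2]-[.561,.167])@R
    # handle: z ~.10-.115 inside tank, right side
    k=(w[...,2]>.097)&(w[...,2]<.113)&(abs(g[...,0])<.07)&(g[...,1]>-.095)&(g[...,1]<-.05)
    for lo in np.arange(-.07,.07,.02):
        kk=k&(g[...,0]>=lo)&(g[...,0]<lo+.02)
        if kk.sum()>3:
            d=kk&(c['image'].max(-1)<70)
            print(lo.round(2),kk.sum(),d.sum(),np.median(g[kk],0).round(4),np.median(w[kk][:,2]).round(4), np.median(g[d],0).round(4) if d.sum() else '')
c=load('wrist')
for s in (-72,0,72):
    print(s,proj(c,np.r_[[.561,.167]+R@[0,s/1000],.106]))
u,v=150,300
cv2.imwrite('pics/w7.png',cv2.resize(c['image'][70:240,170:330][...,::-1],(640,680)[:2] if 0 else (560,595),interpolation=cv2.INTER_CUBIC))
E
```

```text
wrist 4651 rim fx [-0.0852 -0.0843  0.0966  0.0974] fy [-0.1085 -0.1079  0.1078  0.1079] ((566.8187866210938, 165.40635681152344), (217.3445587158203, 184.04226684570312), 80.60957336425781)
-0.07 131 0 [-0.0619 -0.0659] 0.101 
-0.05 78 0 [-0.0399 -0.0792] 0.1055 
-0.03 58 6 [-0.0228 -0.0833] 0.1009 [-0.017  -0.0662]
-0.01 60 21 [-0.0001 -0.0833] 0.1005 [-0.0001 -0.0662]
0.01 56 18 [ 0.0205 -0.0833] 0.1005 [ 0.0205 -0.0654]
0.03 70 0 [ 0.0404 -0.0828] 0.1012 
0.05 111 0 [ 0.0633 -0.071 ] 0.101 
scene 878 rim fx [-0.088  -0.0867  0.0959  0.0977] fy [-0.1104 -0.1085  0.1077  0.1089] ((566.4490966796875, 164.43939208984375), (222.58584594726562, 190.37020874023438), 81.32083129882812)
-0.07 19 0 [-0.0609 -0.074 ] 0.1066 
-0.05 12 0 [-0.0425 -0.0842] 0.1049 
-0.03 11 2 [-0.0198 -0.0863] 0.1012 [-0.0164 -0.0693]
-0.01 13 7 [-0.0001 -0.0722] 0.1086 [ 0.0021 -0.068 ]
0.01 11 4 [ 0.0223 -0.0773] 0.1102 [ 0.0216 -0.0675]
0.03 12 0 [ 0.0432 -0.0775] 0.1075 
0.05 29 0 [ 0.0653 -0.0689] 0.1036 
side 488 rim fx [-0.0867 -0.086   0.095   0.0979] fy [-0.1104 -0.1093  0.1044  0.1055] ((568.5076904296875, 162.96047973632812), (217.22305297851562, 190.51022338867188), 81.10965728759766)
-0.07 37 0 [-0.0641 -0.072 ] 0.1073 
-0.05 21 0 [-0.0406 -0.0749] 0.1076 
-0.03 21 6 [-0.0201 -0.0743] 0.1095 [-0.0162 -0.0685]
-0.01 24 16 [ 0.0018 -0.0767] 0.1094 [ 0.0005 -0.0733]
0.01 17 10 [ 0.0186 -0.0736] 0.1106 [ 0.015  -0.0707]
0.03 16 0 [ 0.0427 -0.0747] 0.1082 
0.05 29 0 [ 0.0642 -0.0706] 0.1021 
-72 [[249.52023734 206.57171923]]
0 [[248.23800674 160.051963  ]]
72 [[246.83272558 109.06789112]]
```

View pics/w7.png

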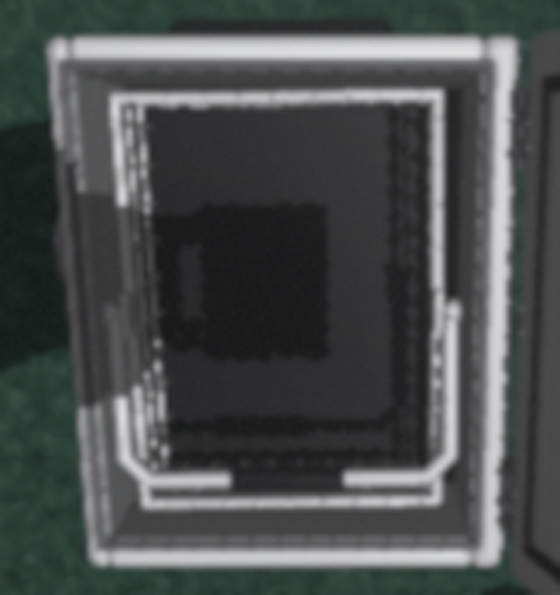

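The crop shows the handle at the tank's right side: the sleeve spans columns 232 to 342 at row 480, 4 mm behind my estimated centre. No finger fits outside the bar, so one open finger will go inside the basket and the other outside the fryer wall. I'll start the handle upward by pad friction, then straddle it above the wall.

step_arm(
  delta_pos=[
    [-0.2,-0.3,0],
    [-0.2,-0.3,0],
    [-0.2,-0.3,-0.3],
    [-0.2,-0.3,-0.6],
    [-0.2,-0.3,-0.7],
    [-0.2,-0.3,-0.7],
    [-0.2,-0.3,-0.7],
    [-0.2,-0.3,-0.7],
    [-0.2,-0.3,-0.7],
    [-0.2,-0.23,-0.7],
    [-0.05,0,-0.7],
    [0,0,-0.7],
  ],
  turn=[1,1,1,1,1,1,1,1,1,1,1,1],
  grip=0,
)

```text
time: 9.05
ee_pos: [0.5498, 0.0685, 0.2467]
eef_rot: [0.145, 0.989, -0.0, -0.0]
ft_force: [-0.5, -0.0, 0.9]
width: 0.0873
grip_force: 0.0
```

step_arm(
  delta_pos=[
    [0,0,-0.7],
    [0,0,-0.7],
    [0,0,0],
  ],
  turn=[1,0.1,0],
)

```text
time: 9.35
ee_pos: [0.5486, 0.0686, 0.21]
eef_rot: [0.082, 0.997, -0.001, -0.002]
ft_force: [-0.5, 0.1, -0.3]
width: 0.0871
grip_force: 0.0
```

```bash
python3 - <<'E'
from h import *
c=cam('wrist'); w=pts(c); s=read_state(); print(s['ee_pos'],s['eef_rot'].round(4),s['joint_positions'].round(2),s['width'])
a=np.radians(-9.4); R=np.array([[np.cos(a),-np.sin(a)],[np.sin(a),np.cos(a)]])
g=(w[...,:2]-[.561,.167])@R
m=(abs(g[...,0]-.004)<.02)&(g[...,1]>-.13)&(g[...,1]<-.03)&(w[...,2]>.08)
for lo in np.arange(-.13,-.03,.005):
    k=m&(g[...,1]>=lo)&(g[...,1]<lo+.005); print(lo.round(3),k.sum(),np.percentile(w[k][:,2],[10,50,90]).round(3) if k.sum() else '',c['image'][k].mean().round() if k.sum() else '')
print((s['ee_pos'][:2]-[.561,.167])@R)
E
```

```text
[0.54922523 0.0686933  0.21162057] [ 8.240e-02  9.966e-01 -5.000e-04 -1.200e-03] [-0.4   0.18  0.22  1.68 -0.04  1.29  1.23] 0.08702279271687798
-0.13 0  
-0.125 0  
-0.12 167 [0.096 0.098 0.099] 52.0
-0.115 205 [0.098 0.099 0.115] 66.0
-0.11 246 [0.116 0.117 0.118] 194.0
-0.105 251 [0.117 0.118 0.119] 195.0
-0.1 177 [0.115 0.119 0.12 ] 103.0
-0.095 0  
-0.09 126 [0.099 0.1   0.101] 200.0
-0.085 84 [0.099 0.1   0.101] 202.0
-0.08 91 [0.11  0.112 0.114] 45.0
-0.075 268 [0.114 0.115 0.116] 52.0
-0.07 201 [0.113 0.114 0.115] 49.0
-0.065 9 [0.321 0.321 0.322] 29.0
-0.06 791 [0.214 0.231 0.256] 37.0
-0.055 2265 [0.234 0.273 0.293] 26.0
-0.05 358 [0.22  0.244 0.255] 27.0
-0.045 53 [0.248 0.253 0.256] 30.0
-0.04 0  
-0.035 0  
[ 0.00443938 -0.09890978]
```

step_arm(
  delta_pos=[
    [0,0,-0.6],
    [0,0,-0.8],
    [0,0,-0.8],
    [0,0,-0.8],
    [0,0,-0.8],
    [0,0,-0.6],
    [0,0,-0.3],
    [0,0,0],
    [-0.04,-0.24,0],
    [-0.04,-0.24,0],
    [0,0,0],
  ],
  turn=[0,0,0,0,0,0,0,0,0,0,0],
)

```text
time: 10.5
ee_pos: [0.5478, 0.056, 0.096]
eef_rot: [0.083, 0.997, 0.0, 0.001]
ft_force: [-0.1, -0.1, -0.2]
width: 0.0871
grip_force: 0.0
```

step_arm(
  delta_pos=[
    [-0.03,-0.16,0],
    [-0.03,-0.16,0],
    [0,0,0],
  ],
  turn=[0,0,0],
)

```text
time: 10.8
ee_pos: [0.5461, 0.0499, 0.0954]
eef_rot: [0.081, 0.997, 0.001, 0.0]
ft_force: [0.8, 4.9, -0.8]
width: 0.0871
grip_force: 2.7
```

step_arm(
  delta_pos=[
    [-0.03,-0.16,0],
    [-0.02,-0.12,0],
    [0,0,0],
  ],
  turn=[0,0,0],
)

```text
time: 11.1
ee_pos: [0.5462, 0.049, 0.0963]
eef_rot: [0.079, 0.997, 0.004, 0.002]
ft_force: [5.5, 22.7, -0.1]
width: 0.0872
grip_force: 12.0
```

step_arm(
  delta_pos=[
    [0.01,0.06,0],
    [0,0,0.15],
    [0,0,0.2],
    [0,0,0.2],
    [0.01,0.03,0.2],
  ],
  turn=[0,0,0,0,0],
)

```text
time: 11.6
ee_pos: [0.5457, 0.0473, 0.1145]
eef_rot: [0.08, 0.997, 0.002, 0.001]
ft_force: [1.6, 9.6, -1.1]
width: 0.0872
grip_force: 5.0
```

```bash
cat > prof.py <<'E'
from h import *
c=cam('wrist'); w=pts(c); s=read_state(); 
a=np.radians(-9.4); R=np.array([[np.cos(a),-np.sin(a)],[np.sin(a),np.cos(a)]])
g=(w[...,:2]-[.561,.167])@R
print('tcp f',(s['ee_pos'][:2]-[.561,.167])@R,s['ee_pos'],s['ft_force'].round(1))
m=(abs(g[...,0]-.004)<.03)&(g[...,1]>-.13)&(g[...,1]<.03)&(w[...,2]>.09)&(w[...,2]<.2)&(c['image'].max(-1)<90)
for lo in np.arange(-.13,.03,.005):
    k=m&(g[...,1]>=lo)&(g[...,1]<lo+.005)
    if k.sum()>5: print(lo.round(3),k.sum(),np.percentile(w[k][:,2],[10,50,90]).round(3),g[k][:,0].min().round(3),g[k][:,0].max().round(3))
cw=c['image'].min(-1)>150
for x0 in (-.04,.045):
    k=(abs(g[...,0]-x0)<.012)&(g[...,1]>-.092)&(g[...,1]<.03)&(w[...,2]>.103)&(w[...,2]<.2)&(c['image'].min(-1)>90)
    if k.sum(): print('wire',x0,k.sum(),np.median(g[k],0).round(4),np.percentile(w[k][:,2],[10,50,90]).round(4))
E
python3 prof.py
```

```text
tcp f [ 0.00459382 -0.12058291] [0.54583782 0.04728597 0.1151588 ] [ 1.2 10.6 -0.5]
-0.12 558 [0.095 0.098 0.099] -0.026 0.033
-0.115 844 [0.098 0.099 0.113] -0.026 0.033
-0.11 32 [0.115 0.116 0.117] -0.026 0.003
-0.105 196 [0.118 0.119 0.12 ] -0.026 0.017
-0.1 281 [0.118 0.119 0.12 ] -0.026 0.018
-0.095 29 [0.098 0.1   0.101] -0.026 0.011
-0.09 589 [0.129 0.132 0.134] -0.026 0.014
-0.085 576 [0.133 0.134 0.134] -0.022 0.012
-0.08 840 [0.131 0.141 0.163] -0.023 0.015
-0.075 2142 [0.138 0.178 0.196] -0.026 0.017
-0.07 247 [0.133 0.152 0.16 ] -0.007 -0.005
-0.065 11 [0.156 0.16  0.161] -0.007 -0.006
wire -0.04 607 [-0.0399 -0.0834] [0.1306 0.1317 0.1326]
wire 0.045 325 [ 0.0414 -0.084 ] [0.1297 0.1313 0.1323]
```

step_arm(
  delta_pos=[
    [0.01,0.03,0.18],
    [0.01,0.05,0.18],
    [0.01,0.06,0.18],
    [0.01,0.07,0.16],
  ],
  turn=[0,0,0,0],
)

```text
time: 12.05
ee_pos: [0.5462, 0.0509, 0.1315]
eef_rot: [0.081, 0.997, 0.001, 0.0]
ft_force: [2.4, 6.0, -2.7]
width: 0.0869
grip_force: 2.9
```

```bash
python3 prof.py
```

```text
tcp f [ 0.00448697 -0.11662118] [0.54637945 0.05121195 0.13206574] [-0.1  6.3 -1.9]
-0.12 411 [0.096 0.098 0.099] -0.026 0.034
-0.115 688 [0.098 0.099 0.113] -0.026 0.034
-0.11 27 [0.115 0.116 0.116] -0.026 0.011
-0.105 139 [0.118 0.119 0.12 ] -0.026 0.014
-0.1 227 [0.115 0.119 0.12 ] -0.026 0.014
-0.095 6 [0.099 0.1   0.101] -0.023 0.005
-0.09 20 [0.146 0.147 0.149] -0.021 0.01
-0.085 749 [0.148 0.151 0.152] -0.026 0.012
-0.08 511 [0.15  0.152 0.153] -0.023 0.028
-0.075 867 [0.149 0.163 0.18 ] -0.021 0.015
-0.07 1214 [0.147 0.182 0.197] -0.007 0.016
-0.065 148 [0.163 0.172 0.177] -0.007 -0.005
wire -0.04 604 [-0.0399 -0.0799] [0.1489 0.1498 0.1507]
wire 0.045 314 [ 0.0405 -0.0805] [0.148  0.1497 0.1505]
```

Friction worked: the bar centre is now at about z = 0.146, clear above the fryer wall. I'll centre over it and close.

step_arm(
  delta_pos=[
    [0.04,0.24,0],
    [0.05,0.3,0],
    [0.05,0.3,0],
    [0.05,0.3,0],
    [0.05,0.3,0],
    [0,0,0],
  ],
  turn=[0,0,0,0,0,0],
)

```text
time: 12.7
ee_pos: [0.5522, 0.087, 0.1312]
eef_rot: [0.081, 0.997, 0.0, -0.0]
ft_force: [-1.1, -0.1, 0.1]
width: 0.0871
grip_force: 0.0
```

step_arm(
  delta_pos=[
    [0,0,0],
    [0,0,0],
    [0,0,0],
    [0,0,0],
    [0,0,0],
    [0,0,0],
  ],
  turn=[0,0,0,0,0,0],
  grip=1.0,
  newtons=8,
)

```text
time: 13.3
ee_pos: [0.5521, 0.0855, 0.1313]
eef_rot: [0.082, 0.997, 0.0, -0.0]
ft_force: [0.2, 0.0, -0.3]
width: 0.0472
grip_force: 0.0
```

step_arm(
  delta_pos=[
    [0,0,0],
    [0,0,0],
    [0,0,0],
    [0,0,0],
    [0,0,0],
    [0,0,0],
    [0,0,0],
    [0,0,0],
  ],
  turn=[0,0,0,0,0,0,0,0],
)

```text
time: 14.1
ee_pos: [0.5523, 0.0874, 0.1314]
eef_rot: [0.081, 0.997, 0.001, 0.0]
ft_force: [1.0, 6.9, -2.1]
width: 0.0104
grip_force: 8.0
```

step_arm(
  delta_pos=[
    [0.05,0.29,0.39],
    [0.06,0.35,0.34],
    [0.07,0.4,0.27],
    [0.07,0.43,0.2],
    [0.08,0.47,0.12],
    [0.08,0.48,0.04],
    [0,0,0],
  ],
  turn=[0,0,0,0,0,0,0],
)

```text
time: 14.8
ee_pos: [0.5638, 0.1485, 0.1677]
eef_rot: [0.081, 0.997, 0.001, 0.002]
ft_force: [-2.0, -0.4, 11.3]
width: 0.0107
grip_force: 8.0
```

step_arm(
  delta_pos=[
    [0,0,0.2],
    [0,0,0.3],
    [0,0,0.3],
    [0,0,0],
  ],
  turn=[0,0,0,0],
  newtons=25,
)

```text
time: 15.2
ee_pos: [0.5627, 0.1461, 0.1865]
eef_rot: [0.082, 0.997, 0.0, 0.001]
ft_force: [-0.2, 2.1, -3.6]
width: 0.0099
grip_force: 25.0
```

```bash
python3 - <<'E'
from h import *
ims=[cam(n)['image'][...,::-1] for n in('scene','wrist')]
cv2.imwrite('pics/l9.png',np.hstack([cv2.resize(ims[0][100:360,150:410],(400,400)),cv2.resize(ims[1],(400,400))]))
s=read_state(); print(s['joint_positions'].round(2),s['ee_pos'])
E
```

```text
[-0.48  0.26  0.18  1.64 -0.05  1.25  1.11] [0.56232474 0.14613851 0.18535765]
```

View pics/l9.png

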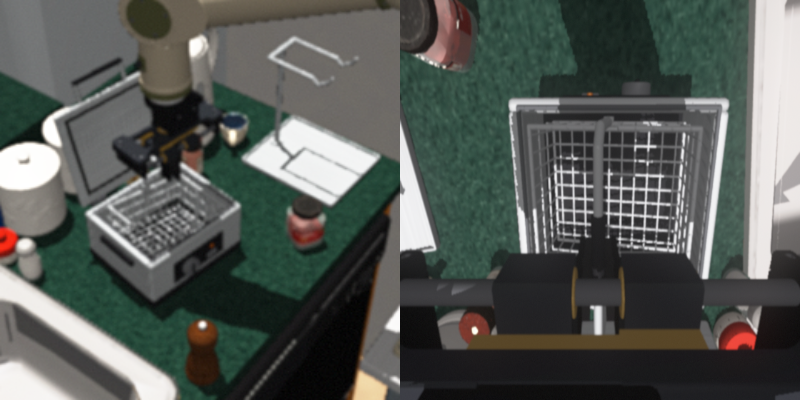

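The scene view shows the handle upright, gripped mid-sleeve, with the basket just off the tank floor (about 3.6 N). Next I'll lift it straight up, then move it out to the front right while turning.

step_arm(
  delta_pos=[
    [0,0,0.3],
    [0,0,0.5],
    [0,0,0.6],
    [0,0,0.6],
    [0,0,0.6],
    [0,0,0.6],
    [0,0,0.6],
    [0,0,0.6],
    [0,0,0.5],
    [0,0,0.3],
    [0,0,0],
  ],
  turn=[0,0,0,0,0,0,0,0,0,0,0],
)

```text
time: 16.4
ee_pos: [0.5627, 0.1462, 0.3165]
eef_rot: [0.082, 0.997, 0.0, 0.001]
ft_force: [0.7, 0.1, -4.9]
width: 0.0103
grip_force: 25.0
```

step_arm(
  delta_pos=[
    [-0.2,-0.2,0],
    [-0.4,-0.4,0],
    [-0.5,-0.55,0],
    [-0.6,-0.65,0],
    [-0.6,-0.65,0],
    [-0.6,-0.65,0],
    [-0.6,-0.65,0],
    [-0.6,-0.65,0],
    [-0.6,-0.65,0],
    [-0.6,-0.65,0],
    [-0.6,-0.65,0],
    [-0.6,-0.65,0],
  ],
  turn=[-0.3,-0.5,-0.6,-0.7,-0.7,-0.7,-0.7,-0.7,-0.7,-0.7,-0.7,-0.7],
)

```text
time: 17.6
ee_pos: [0.3989, -0.0296, 0.3147]
eef_rot: [0.519, 0.855, -0.0, -0.0]
ft_force: [-0.3, 0.7, -3.0]
width: 0.01
grip_force: 25.0
```

```bash
python3 - <<'E'
from h import *
s=read_state(); print(s['joint_positions'].round(2),s['ee_pos'],s['ft_force'],s['width'])
E
```

```text
[-0.37 -0.24  0.27  1.85  0.06  1.52  0.37] [ 0.39887142 -0.02960501  0.31472359] [-0.25460492  0.65676846 -3.00156455] 0.010015397990515375
```

step_arm(
  delta_pos=[
    [-0.2,-0.3,0],
    [-0.15,0,0],
    [-0.05,0,0],
    [0,0,0],
    [0,0,0],
    [0,0,0],
    [0,0,0],
    [0,0,0],
  ],
  turn=[-0.7,-0.7,-0.7,-0.7,-0.7,-0.55,-0.28,0],
)

```text
time: 18.4
ee_pos: [0.3896, -0.0365, 0.3148]
eef_rot: [0.72, 0.694, -0.0, -0.0]
ft_force: [-0.1, 0.6, -3.8]
width: 0.0103
grip_force: 25.0
```

```bash
python3 - <<'E'
from h import *
s=read_state(); t=s['ee_pos']; print(t,s['eef_rot'].round(3),s['joint_positions'].round(2))
for n in('scene','side','wrist'):
    c=cam(n); w=pts(c)-t
    near=(abs(w[...,0])<.13)&(abs(w[...,1])<.13)
    # bar wires beyond sleeve: bright pts near tcp in z
    for lo,hi in((-.075,-.035),(.035,.075)):
        k=near&(abs(w[...,0])<.02)&(w[...,1]>lo)&(w[...,1]<hi)&(abs(w[...,2]-.005)<.03)
        if k.sum()>5: q=w[k]; print(n,'bar',(lo,hi),k.sum(),np.median(q,0).round(4),np.percentile(q[:,2],[5,95]).round(4))
    k=near&(w[...,2]<-.05)&(w[...,2]>-.09); q=w[k]
    if len(q)>20: print(n,'rim',len(q),np.percentile(q,[1,50,99],axis=0).round(3).tolist())
    k=near&(w[...,2]<-.05)&(w[...,2]>-.2)&(w[...,2]+t[2]>.05); q=w[k]
    h,e=np.histogram(q[:,2],bins=np.arange(-.2,-.04,.01)); print(n,dict(zip(e.round(2).tolist(),h.tolist())))
E
```

```text
[ 0.38955466 -0.03649964  0.31480478] [ 0.72   0.694 -0.    -0.   ] [-0.29 -0.25  0.22  1.87  0.05  1.52 -0.12]
scene bar (-0.075, -0.035) 31 [-0.0035 -0.068  -0.0047] [-0.0213  0.0146]
scene bar (0.035, 0.075) 56 [0.0013 0.0666 0.0084] [-0.0207  0.0154]
scene rim 583 [[-0.083, -0.071, -0.09], [-0.001, 0.006, -0.07], [0.097, 0.074, -0.053]]
scene {-0.2: 83, -0.19: 0, -0.18: 0, -0.17: 0, -0.16: 3, -0.15: 520, -0.14: 214, -0.13: 103, -0.12: 155, -0.11: 90, -0.1: 161, -0.09: 119, -0.08: 166, -0.07: 264, -0.06: 34}
side bar (0.035, 0.075) 74 [-0.0009  0.0615  0.0086] [-0.0188  0.0135]
side rim 494 [[-0.084, -0.066, -0.09], [-0.049, 0.031, -0.07], [0.096, 0.073, -0.057]]
side {-0.2: 94, -0.19: 0, -0.18: 0, -0.17: 0, -0.16: 31, -0.15: 770, -0.14: 147, -0.13: 97, -0.12: 155, -0.11: 70, -0.1: 147, -0.09: 93, -0.08: 140, -0.07: 250, -0.06: 11}
wrist bar (-0.075, -0.035) 335 [-0.0006 -0.0443  0.0119] [-0.0213  0.0133]
wrist bar (0.035, 0.075) 1199 [0.0024 0.0567 0.0117] [0.0014 0.0135]
wrist rim 3841 [[-0.08, -0.039, -0.09], [-0.005, 0.054, -0.069], [0.098, 0.073, -0.058]]
wrist {-0.2: 825, -0.19: 0, -0.18: 0, -0.17: 0, -0.16: 0, -0.15: 5452, -0.14: 898, -0.13: 509, -0.12: 567, -0.11: 188, -0.1: 544, -0.09: 428, -0.08: 1320, -0.07: 1985, -0.06: 108}
```

step_arm(
  delta_pos=[
    [0,-0.3,0],
    [0,-0.5,-0.3],
    [0,-0.6,-0.4],
    [0,-0.6,-0.4],
    [0,-0.5,-0.3],
    [0,-0.3,0],
    [0,0,0],
  ],
  turn=[0,0,0,0,0,0,0],
)

```text
time: 19.25
ee_pos: [0.3897, -0.1076, 0.2804]
eef_rot: [0.721, 0.693, -0.0, 0.0]
ft_force: [0.6, -0.3, -3.3]
width: 0.0101
grip_force: 25.0
```

```bash
python3 - <<'E'
from h import *
s=read_state(); t=s['ee_pos']; print(t)
for n in('scene','side'):
    c=cam(n); w=pts(c)
    m=(w[...,0]>.415)&(w[...,0]<.61)&(w[...,1]>-.33)&(w[...,1]<-.12)&(w[...,2]>.225)&(w[...,2]<.275)
    q=w[m]
    x=q[:,0]
    cb=q[(abs(q[:,1]+.225)<.025)&(x>.54)]; print(n,'cross',len(cb),np.median(cb,0).round(4), np.polyfit(cb[:,1],cb[:,0],1).round(3) if len(cb)>5 else '')
    for nm,r in(('R',q[(q[:,1]<-.245)&(x<.56)]),('L',q[(q[:,1]>-.2)&(x<.56)])):
        rr=r[(r[:,0]>.45)]
        if len(rr)>5:
            print(nm,len(rr),'y=a x+b',np.polyfit(rr[:,0],rr[:,1],1).round(3),'y@.46',np.polyval(np.polyfit(rr[:,0],rr[:,1],1),.46).round(4))
        for lo in np.arange(.42,.5,.006):
            k=r[(r[:,0]>=lo)&(r[:,0]<lo+.006)]
            if len(k): print('  ',lo.round(3),len(k),np.median(k[:,2]).round(4),k[:,2].max().round(4))
E
```

```text
[ 0.3897425  -0.10759327  0.28038943]
scene cross 42 [ 0.5727 -0.222   0.2501] [0.055 0.585]
L 86 y=a x+b [-0.046 -0.16 ] y@.46 -0.1812
   0.444 1 0.2518 0.2518
   0.45 5 0.245 0.2468
   0.456 6 0.243 0.2464
   0.462 6 0.2397 0.2484
   0.468 7 0.25 0.2524
   0.474 3 0.2515 0.2522
   0.48 7 0.2486 0.2537
   0.486 4 0.2502 0.2517
   0.492 4 0.2508 0.2519
   0.498 4 0.2493 0.2509
side cross 0 [nan nan nan] 
R 26 y=a x+b [-0.015 -0.258] y@.46 -0.2648
   0.432 1 0.2507 0.2507
   0.438 3 0.2466 0.249
   0.444 3 0.2453 0.246
   0.45 3 0.2429 0.2447
   0.456 7 0.2388 0.2491
   0.462 7 0.2436 0.249
   0.468 2 0.2482 0.2495
   0.474 1 0.2475 0.2475
   0.48 2 0.2485 0.2504
   0.486 1 0.2469 0.2469
   0.498 2 0.2452 0.2486
  return _methods._mean(a, axis=axis, dtype=dtype,
  ret = um.true_divide(
```

step_arm(
  delta_pos=[
    [0,-0.3,0],
    [0,-0.5,0],
    [0,-0.6,0],
    [0,-0.6,0],
    [0,-0.6,0],
    [0,-0.6,0],
    [0,-0.6,0],
    [0,-0.5,0],
    [0,-0.3,0],
    [0,0,0],
    [0,0,0],
  ],
  turn=[0,0,0,0,0,0,0,0,0,0,0],
)

```text
time: 20.45
ee_pos: [0.3899, -0.2212, 0.2803]
eef_rot: [0.72, 0.694, 0.0, -0.0]
ft_force: [0.1, 0.3, -3.6]
width: 0.0096
grip_force: 25.0
```

step_arm(
  delta_pos=[
    [0.2,0,0],
    [0.4,0,0],
    [0.5,0,0],
    [0.5,0,0],
    [0.5,0,0],
    [0.4,0,0],
    [0.2,0,0],
    [0.1,0,0],
    [0,0,0],
    [0,0,0],
  ],
  turn=[0,0,0,0,0,0,0,0,0,0],
)

```text
time: 21.45
ee_pos: [0.4595, -0.2215, 0.2804]
eef_rot: [0.72, 0.694, 0.0, -0.0]
ft_force: [0.2, -0.4, -2.8]
width: 0.0097
grip_force: 25.0
```

```bash
python3 - <<'E'
from h import *
s=read_state(); t=s['ee_pos']; print(t,s['ft_force'])
for n in('scene','side','wrist'):
    c=cam(n); w=pts(c)-t
    for lo,hi in((-.072,-.03),(.03,.072)):
        k=(abs(w[...,0])<.02)&(w[...,1]>lo)&(w[...,1]<hi)&(abs(w[...,2]-.009)<.008)
        if k.sum()>3: print(n,lo,k.sum(),np.median(w[k],0).round(4))
E
```

```text
[ 0.45954152 -0.22153706  0.28036197] [ 0.19632221 -0.39664672 -2.78602681]
scene -0.072 15 [-0.0049 -0.0548  0.0115]
scene 0.03 33 [0.0003 0.0547 0.0113]
side 0.03 47 [-0.0012  0.0513  0.0094]
wrist -0.072 351 [-0.0016 -0.04    0.0119]
wrist 0.03 1211 [0.002  0.0524 0.0119]
```

step_arm(
  delta_pos=[
    [0,0,-0.2],
    [0,0,-0.3],
    [0,0,-0.3],
    [0,0,-0.3],
    [0,0,-0.25],
    [0,0,-0.15],
    [0,0,-0.1],
    [0,0,0],
  ],
  turn=[0,0,0,0,0,0,0,0],
)

```text
time: 22.4
ee_pos: [0.4598, -0.2214, 0.2401]
eef_rot: [0.72, 0.694, -0.0, -0.0]
ft_force: [0.3, -1.2, -3.0]
width: 0.0101
grip_force: 25.0
```

step_arm(
  delta_pos=[
    [0,0,-0.12],
    [0,0,-0.08],
    [0,0,0],
    [0,0,0],
  ],
  turn=[0,0,0,0],
)

```text
time: 22.8
ee_pos: [0.4605, -0.2215, 0.2357]
eef_rot: [0.72, 0.694, 0.0, 0.001]
ft_force: [4.5, -1.2, -1.9]
width: 0.0102
grip_force: 25.0
```

step_arm(
  delta_pos=[
    [0.1,0,-0.05],
    [0.05,0,-0.06],
    [0,0,0],
    [0,0,0],
  ],
  turn=[0,0,0,0],
)

```text
time: 23.2
ee_pos: [0.4618, -0.2218, 0.2344]
eef_rot: [0.72, 0.694, -0.0, -0.001]
ft_force: [-17.4, 3.6, 23.9]
width: 0.0099
grip_force: 25.0
```

```bash
python3 - <<'E'
from h import *
ims=[]
for n in('scene','side','wrist'):
    c=cam(n); w=pts(c); ims.append(c['image'][...,::-1])
    for lo,hi in((-.30,-.27),(-.175,-.145)):
        k=(abs(w[...,0]-.46)<.02)&(w[...,1]>lo)&(w[...,1]<hi)&(w[...,2]>.235)&(w[...,2]<.256)
        if k.sum()>3: print(n,lo,k.sum(),np.median(w[k],0).round(4))
s=read_state(); print(s['ee_pos'],s['ft_force'])
E
```

```text
scene -0.3 9 [ 0.4571 -0.2814  0.2444]
scene -0.175 25 [ 0.4623 -0.16    0.2443]
side -0.175 29 [ 0.4615 -0.1597  0.2429]
wrist -0.3 27 [ 0.4607 -0.271   0.2462]
wrist -0.175 873 [ 0.4643 -0.1604  0.2457]
[ 0.46182237 -0.22178093  0.23439894] [-16.90992103   4.43364259  23.15313919]
```

step_arm(
  delta_pos=[
    [-0.06,0,0.08],
    [0,0,0],
    [0,0,0],
  ],
  turn=[0,0,0],
  newtons=5,
)

```text
time: 23.65
ee_pos: [0.4618, -0.2217, 0.2347]
eef_rot: [0.72, 0.694, -0.0, -0.0]
ft_force: [-3.3, -0.5, 5.1]
width: 0.0107
grip_force: 5.0
```

step_arm(
  delta_pos=[
    [0,0,0],
    [0,0,0],
    [0,0,0],
    [0,0,0],
  ],
  turn=[0,0,0,0],
  grip=0.6,
)

```text
time: 24.05
ee_pos: [0.4622, -0.2213, 0.2345]
eef_rot: [0.72, 0.694, 0.0, 0.0]
ft_force: [0.6, -0.3, 0.1]
width: 0.0318
grip_force: 0.0
```

```bash
python3 - <<'E'
from h import *
for n in('scene','side','wrist'):
    c=cam(n); w=pts(c)
    for lo,hi in((-.30,-.27),(-.175,-.145)):
        k=(abs(w[...,0]-.46)<.02)&(w[...,1]>lo)&(w[...,1]<hi)&(w[...,2]>.235)&(w[...,2]<.256)
        if k.sum()>3: print(n,lo,k.sum(),np.median(w[k],0).round(4))
    k=(abs(w[...,0]-.46)<.12)&(abs(w[...,1]+.222)<.09)&(w[...,2]>.155)&(w[...,2]<.178); q=w[k]
    print(n,'rim',len(q),np.percentile(q,[1,99],axis=0).round(3).tolist(), 'front/back z',[np.median(q[abs(q[:,0]-x)<.012][:,2]).round(4) for x in(.38,.54)])
s=read_state(); print(s['ee_pos'],s['ft_force'],s['width'])
E
```

```text
scene -0.175 25 [ 0.4608 -0.1609  0.2454]
scene rim 338 [[0.372, -0.291, 0.155], [0.575, -0.148, 0.178]] front/back z [np.float64(0.1733), np.float64(0.1581)]
side -0.175 33 [ 0.4603 -0.1603  0.2434]
side rim 271 [[0.372, -0.288, 0.155], [0.572, -0.148, 0.177]] front/back z [np.float64(0.173), np.float64(0.1573)]
wrist -0.3 13 [ 0.4611 -0.271   0.2458]
wrist -0.175 882 [ 0.4638 -0.1603  0.2464]
wrist rim 3586 [[0.376, -0.284, 0.156], [0.575, -0.149, 0.177]] front/back z [np.float64(0.1748), np.float64(0.1581)]
[ 0.46217317 -0.22137225  0.23454506] [ 0.25027824 -0.064652   -0.54282506] 0.0339670733675464
```

step_arm(
  delta_pos=[
    [0,0,0.2],
    [0,0,0.4],
    [0,0,0.6],
    [0,0,0.8],
    [0,0,0.8],
    [-0.4,0,0.8],
    [-0.6,0.3,0.6],
    [-0.4,0.3,0],
    [0,0,0],
  ],
  turn=[0,0,0,0,0,0,0,0,0],
)

```text
time: 25.1
ee_pos: [0.4267, -0.2062, 0.3411]
eef_rot: [0.72, 0.694, 0.001, 0.001]
ft_force: [0.9, -0.1, -1.1]
width: 0.035
grip_force: 0.0
```

```bash
cat > lev.py <<'E'
from h import *
for n in('scene','side'):
    c=cam(n); w=pts(c)
    q=w[(abs(w[...,0]-.46)<.12)&(abs(w[...,1]+.222)<.09)&(w[...,2]>.08)&(w[...,2]<.2)]
    for x in np.arange(.37,.56,.02):
        k=q[abs(q[:,0]-x)<.01]
        if len(k)>5: print(n,x.round(2),len(k),'top',np.percentile(k[:,2],[95]).round(3),'bot',np.percentile(k[:,2],3).round(3))
    for lo,hi in((-.30,-.27),(-.20,-.145)):
        k=(abs(w[...,0]-.46)<.02)&(w[...,1]>lo)&(w[...,1]<hi)&(w[...,2]>.235)&(w[...,2]<.256)
        if k.sum()>3: print(n,'bar',lo,np.median(w[k],0).round(4))
    cv2.imwrite(f'pics/z_{n}.png',c['image'][...,::-1])
E
python3 lev.py; python3 - <<'E'
import cv2,numpy as np
a=cv2.imread('pics/z_scene.png');b=cv2.imread('pics/z_side.png')
cv2.imwrite('pics/f10.png',np.vstack([np.hstack([cv2.resize(a,(400,300)),cv2.resize(b,(400,300))]),np.hstack([cv2.resize(a[90:210,290:450],(400,300)),cv2.resize(b[120:300,300:540],(400,300))])]))
E
```

```text
scene 0.37 221 top [0.175] bot 0.097
scene 0.39 133 top [0.174] bot 0.094
scene 0.41 117 top [0.171] bot 0.093
scene 0.43 126 top [0.171] bot 0.091
scene 0.45 131 top [0.178] bot 0.09
scene 0.47 159 top [0.191] bot 0.089
scene 0.49 117 top [0.167] bot 0.087
scene 0.51 104 top [0.163] bot 0.086
scene 0.53 96 top [0.162] bot 0.083
scene 0.55 208 top [0.164] bot 0.084
scene bar -0.3 [ 0.4577 -0.2815  0.2449]
scene bar -0.2 [ 0.4606 -0.1799  0.2472]
side 0.37 364 top [0.173] bot 0.095
side 0.39 163 top [0.171] bot 0.091
side 0.41 161 top [0.172] bot 0.09
side 0.43 156 top [0.169] bot 0.088
side 0.45 171 top [0.177] bot 0.087
side 0.47 188 top [0.19] bot 0.085
side 0.49 161 top [0.165] bot 0.085
side 0.51 138 top [0.163] bot 0.083
side 0.53 136 top [0.162] bot 0.082
side 0.55 278 top [0.161] bot 0.083
side bar -0.2 [ 0.4599 -0.1806  0.2447]
```

View pics/f10.png

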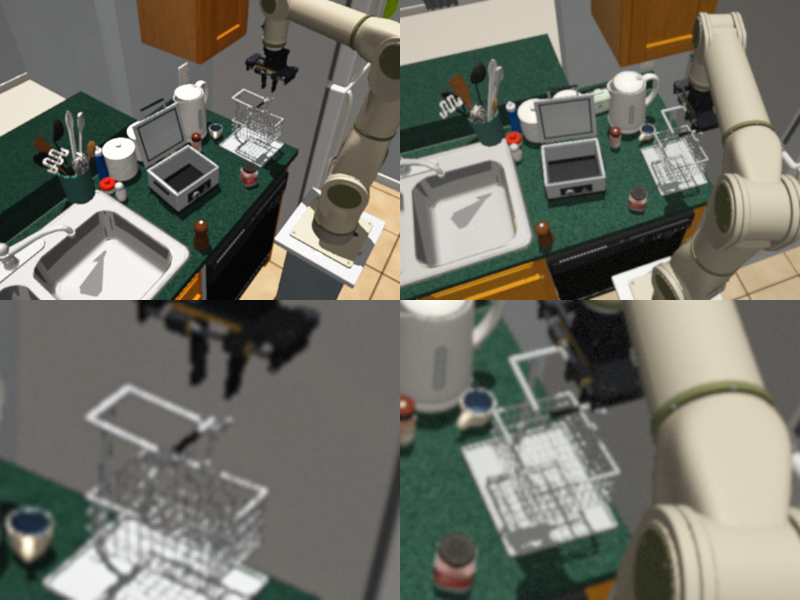

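The fryer is empty, the lid stands open and the basket hangs on both hooks over the tray. But it sits about 4° low at the back, held there by the stiff handle joint. I'll press its front rim down gently with closed fingers to level it.

step_arm(
  delta_pos=[
    [-0.3,-0.1,0.2],
    [-0.4,-0.1,0],
    [-0.4,-0.1,0],
    [-0.4,-0.1,0],
    [-0.4,-0.1,0],
    [-0.3,-0.1,0],
    [0,0,0],
    [0,0,0],
    [0,0,0],
    [0,0,0],
    [0,0,0],
    [0,0,0],
  ],
  turn=[1,1,1,1,1,1,1,1,1,1,1,1],
  grip=1.0,
)

```text
time: 26.4
ee_pos: [0.3724, -0.2217, 0.3445]
eef_rot: [0.081, 0.997, -0.0, -0.0]
ft_force: [0.7, 0.2, 0.5]
width: 0.0006
grip_force: 0.0
```

step_arm(
  delta_pos=[
    [0,0,0],
    [0,0,-0.5],
    [0,0,-0.8],
    [0,0,-0.8],
    [0,0,-0.8],
    [0,0,-0.8],
    [0,0,-0.8],
    [0,0,-0.8],
    [0,0,-0.6],
    [0,0,-0.4],
    [0,0,0],
  ],
  turn=[1,0.1,0,0,0,0,0,0,0,0,0],
)

```text
time: 27.5
ee_pos: [0.3713, -0.2213, 0.1856]
eef_rot: [0.019, 1.0, 0.0, -0.001]
ft_force: [-1.0, -0.6, 0.6]
width: 0.0006
grip_force: 0.0
```

step_arm(
  delta_pos=[
    [0,0,-0.3],
    [0,0,-0.2],
    [0,0,-0.15],
    [0,0,-0.1],
    [0,0,-0.1],
    [0,0,0],
  ],
  turn=[0,0,0,0,0,0],
)

```text
time: 28.1
ee_pos: [0.372, -0.2214, 0.1656]
eef_rot: [0.018, 1.0, 0.0, -0.0]
ft_force: [-0.1, 0.4, 0.5]
width: 0.0005
grip_force: 0.0
```

step_arm(
  delta_pos=[
    [0,0,0.1],
    [0,0,0.1],
    [0,0,0.2],
    [0,0,0.4],
    [0,0,0.8],
    [0,0,0.8],
    [0,0,0],
  ],
  turn=[0,0,0,0,0,0,0],
)

```text
time: 28.8
ee_pos: [0.3734, -0.222, 0.2288]
eef_rot: [0.018, 1.0, -0.0, 0.002]
ft_force: [0.4, -0.1, 0.2]
width: 0.0005
grip_force: 0.0
```

```bash
python3 lev.py
```

```text
scene 0.37 209 top [0.17] bot 0.09
scene 0.39 129 top [0.168] bot 0.089
scene 0.41 107 top [0.169] bot 0.089
scene 0.43 113 top [0.168] bot 0.088
scene 0.45 131 top [0.175] bot 0.089
scene 0.47 147 top [0.185] bot 0.09
scene 0.49 105 top [0.166] bot 0.089
scene 0.51 107 top [0.167] bot 0.088
scene 0.53 87 top [0.169] bot 0.088
scene 0.55 248 top [0.168] bot 0.09
scene bar -0.2 [ 0.46   -0.179   0.2473]
side 0.37 355 top [0.168] bot 0.089
side 0.39 149 top [0.166] bot 0.087
side 0.41 130 top [0.166] bot 0.086
side 0.43 136 top [0.165] bot 0.086
side 0.45 124 top [0.17] bot 0.086
side 0.47 95 top [0.191] bot 0.087
side 0.49 92 top [0.166] bot 0.086
side 0.51 82 top [0.166] bot 0.085
side 0.53 100 top [0.165] bot 0.087
side 0.55 264 top [0.167] bot 0.088
side bar -0.2 [ 0.4618 -0.1609  0.2457]
```

Level now. I'll retreat clear and hand in.

step_arm(
  delta_pos=[
    [0,0,0.8],
    [0,0,0.8],
    [0,0,0.8],
    [0,0,0.8],
    [0,0,0.6],
    [0,0.5,0],
    [0,0.5,0],
    [0,0.5,0],
    [0,0,0],
    [0,0,0],
  ],
  turn=[0,0,0,0,0,0,0,0,0,0],
)

```text
time: 29.9
ee_pos: [0.3719, -0.1843, 0.3204]
eef_rot: [0.018, 1.0, -0.0, -0.0]
ft_force: [-0.5, -0.2, -0.3]
width: 0.0007
grip_force: 0.0
```

```bash
python3 lev.py | grep -E "0.37|0.55|bar" ; python3 -c "
from bench import *
print(close_job())"
```

```text
scene 0.37 256 top [0.172] bot 0.093
scene 0.55 226 top [0.167] bot 0.087
scene bar -0.3 [ 0.4575 -0.2816  0.244 ]
scene bar -0.2 [ 0.4599 -0.18    0.2477]
side 0.37 390 top [0.17] bot 0.09
side 0.55 141 top [0.166] bot 0.084
side bar -0.2 [ 0.4594 -0.1568  0.2434]
the job is handed in; nothing more can be done
None
```

The job is handed in at about 30 s: the lid stands open, the basket hangs by its handle on both hooks over the drip tray, level to within about 1–2°, and the other things looked undisturbed in the last picture I viewed, taken before the levelling nudge.

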